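# Pop a film core from the dispenser and trap it with the other finger

### The job

Pop the yellow film core out of the dispenser: press the red key down with one finger while the other finger waits low in the chute beside it, so that the core, once it has come past the gate, runs against that finger instead of sliding off the open lower end. Only touch the core, do not lift or carry it, and leave the other things on the table where they are. Finish while holding: the program ends with the finger still stopping the core, at rest on the chute, wholly past the gate.

Things in the scene. Friction and masses are not known exactly. Their poses are not given: they have to be found in the camera images.
- chute: Aluminium chute of the fixed core dispenser (grey plinth 68 mm high), sloping down 15 degrees. Origin: centre line of the sliding deck's upper face, 105 mm above the table; x points downhill along the deck, y away from the red key, z square to the deck. The deck is very slippery, 54 mm wide between walls 4 mm thick and 12 mm high; from x = -100 mm (black kicker housing above it) to the open end at +120 mm.
- gate (a point): Top middle of the gate when up, a fixed point: a steel bar 32 mm wide across the chute and 5 mm thick that stands 7 mm up through the deck 24 mm uphill of the chute's origin and sinks with the red key.
- core: Yellow plastic film core, a disc of 50 mm diameter, 34 mm high, about 90 g; origin at the centre of its underside, z its axis. It starts flat on the deck against the uphill side of the gate, pushed by a spring kicker (about 1.1 N, 18 mm stroke). Once the gate is below the deck the core slides off at once and passes the lower end within about half a second unless stopped.
- key_top (a point): Centre of the upper face of the red key, a level paddle 32 mm long (along the chute), 30 mm wide, 2 mm clear of the chute wall. It lies 48 mm sideways (to chute -y) and 70 mm, measured level, downhill of the chute's origin; 112 mm above the table when up, 102 mm when down. The deck beside it is 86 mm above the table there and rises 2.7 mm per 10 mm uphill.
- key (a joint): Travel of the red key and of the gate rigidly joined to it, m: 0 up (gate closed), 0.010 fully down (gate 3 mm below the deck). It moves straight down; the spring takes 2 N to start and 6 N at full travel, and returns the key when released.
- black_core: Black plastic film core, 50 mm diameter, 34 mm high, standing loose on the ledge of the dispenser's plinth, beside the upper end of the chute; a bystander. Origin at the centre of its underside.
- loupe: Stand loupe with black barrel and clear foot, 43 mm diameter, 50 mm high, loose on the table, on the right; a bystander. Origin at the centre of its underside.
- tape: Beige roll of splicing tape lying flat, 66 mm diameter, 18 mm high, loose; a bystander on the right. Origin at the centre of its underside.
- rubber_eraser: Blue and white eraser 19 x 42 x 11 mm, loose; a bystander in front, right of the pen holder. Origin at the centre of its underside.
Things that resemble listed ones, but are neither listed nor needed, are in the scene too. Of the things shaped like the core, the yellow one is meant.

How it is judged:
By the outcome, as a careful person would: the job done as asked, in the order asked, and still so for the second after the job is handed in, while the arm keeps its last pose, push and grip.
It also fails if it takes over 29 s, if anything falls off the work surface, if the arm or the gripper's body presses on something with over 40 N, if the wrist force passes 120 N, or if a joint passes its speed limit or range.

### The arm

A 6-joint arm with a two-finger parallel gripper is mounted at the origin on a cart in front of the work surface, level with it; the furniture and walls round the work are solid. World frame = base frame: x ahead of the robot, y to its left, z up, the work surface at z = 0. Lengths are in mm, angles in rad, forces in N, time in s.
With the tool pointing down it reaches from about 325 to 775 mm from the base axis. Payload 5.5 kg.
Tool frame: the origin (TCP) lies midway between the tips of the shut fingers; the grasp point (between the pads) lies 19 mm behind it; z points along the fingers, y is the line along which they close (so a half turn about z gives the same grasp; the last joint's range is limited). The gripper opens to 85 mm and grips with 20 to 120 N. Pads are 22 mm wide; open, the fingers measure 114 mm over their backs; the gripper's body (76 mm by 85 mm) begins 54 mm behind the grasp point. The pads swing forward as they close: fully open they stand 13 mm farther back than shut.
Start: joints at [1.233, 0.091, 1.231, -0, 1.82, -0.057], TCP at [166.279, 576.514, 231.275] pointing down, gripper open.
Joint ranges: [-2.87, 2.87], [-0.86, 2.18], [0.17, 2.46], [-1.51, 4.65], [0.06, 2.69], [-2.65, 2.65]. Speed limits (rad/s): [2.57, 2.57, 3.01, 3.14, 3.14, 3.14].

### API

Orientations are given as a unit quaternion [x, y, z, w].
In Python, from rig import bot gives the robot as it stands. The module is installed in compiled form; this text tells all that it offers.
- The arm moves only by the tool apply_moves, never from a script. Its argument "series" is one flat list of numbers, 7 for each row, row after row: the shift along the tool's x, y, z in units of 80 mm (1.0 is 80 mm), then the turn, a rotation vector about the tool's x, y, z in units of 0.5 rad (1.0 is 0.5 rad), then the finger opening in mm, from 0 to 85.4. A call has 1 to 20 rows; each row is the pose to reach, as a shift and turn from the pose commanded when the call began, along the tool's axes at that moment; what a row does not reach only later rows make up. A row lasts 1/10 s, in which the tool goes at most 50 mm and 8.59 degrees, less where a joint would pass 70% of its speed; a pose out of reach is approached as far as the arm can. A call with a number of a shift or a turn outside -1 to 1 is refused whole. A call with a gripper value outside its range is refused whole. The fingers move at their own pace and stop on an object; the grip force is fixed at half the most. Time passes only in rows, so rows that repeat a pose let the fingers close. It gives the time, the measured TCP pose, the force, the opening and the grip force at its end, in the units of the state.
- bot.read_state(): the state, without advancing time (a new reading comes with each control period).
- bot.camera(name): name is "side" or "top"; returns the picture (400x640x3 uint8, red, green, blue); there is no depth.
- bot.get_calibration(name): a dict with "intrinsics" (3x3 intrinsics, pixels), "R" (3x3) and "t" (3): a world point X has camera coordinates R X + t. Camera axes: x right, y down, z forward; pixel columns grow to the right and rows downward; lengths in mm; the calibration is good to about 2 mm. A picture is of the moment at which its call begins. get_calibration takes no time and is no camera call.
- bot.close_job(): hands the job in; it is judged then, once.
The state is a dict: "clock": time; "qpos": joint angles; "dq": joint speeds; "joint_torque": joint torques, N m; "ee_pos": TCP position; "tool_rot": TCP orientation; "ft_force": force on the tool from outside, world axes, zero at the start; "torque": the same for the moment, N m; "width": finger opening in mm; "gripper_force": force on a finger pad.
Only numpy, scipy, OpenCV 4.12 (cv2) and the standard library are available. Lean on these libraries where they do the work, as an engineer would, in place of code of your own. Each camera call takes 0.05 s, during which the arm holds its last target. There are 200 camera calls.

## Working session

There is one attempt and no reset: what is moved stays moved. The work goes in short steps, Python scripts to look and compute and a tool call to move; the robot and the scene stay as the last step left them, time stands still between calls to the robot, and variables do not carry over. Pictures are saved under pics/ and viewed, at most 10 in all, crops included, and the job is handed in when it is done.

Besides the shell and the picture viewer there is one more tool, called after "Request:" as name(argument=value, ...) on one line, values as JSON. apply_moves: Moves the arm, as the interface text tells. Shifts and turns lie within -1 to 1; 1 stands for 80 mm of shift or 0.5 rad of turn. Its arguments: {"type":"object","properties":{"series":{"type":"array","items":{"type":"number"}}},"required":["series"]}

```bash
mkdir -p pics; python3 - <<'E'
from rig import bot
import cv2,json,numpy as np
np.set_printoptions(precision=4,suppress=True)
for n in("side","top"):
    im=bot.camera(n);cv2.imwrite(f"pics/{n}0.png",im[:,:,::-1]);c=bot.get_calibration(n);print(n,c)
s=bot.read_state();print(s)
E
```

```text
side {'intrinsics': array([[480.9036,   0.    , 317.0416],
       [  0.    , 480.9036, 194.2055],
       [  0.    ,   0.    ,   1.    ]]), 'R': array([[ 0.9947, -0.1019, -0.0102],
       [-0.0648, -0.549 , -0.8333],
       [ 0.0793,  0.8296, -0.5527]]), 't': array([-481.8908,  201.4641, 1574.453 ])}
top {'intrinsics': array([[425.9371,   0.    , 320.3005],
       [  0.    , 425.9371, 198.0756],
       [  0.    ,   0.    ,   1.    ]]), 'R': array([[-0.0182, -0.9998,  0.0095],
       [-0.9806,  0.016 , -0.1954],
       [ 0.1952, -0.0129, -0.9807]]), 't': array([ 138.2002,  534.2569, 1311.2892])}
{'clock': 0.1, 'qpos': array([ 1.2333,  0.0918,  1.2318, -0.    ,  1.8198, -0.0567]), 'dq': array([ 0.0006, -0.0025, -0.0041,  0.0003,  0.0024, -0.0017]), 'joint_torque': array([  0.0021, -46.0222, -41.9215,  -0.0001,   0.0108,  -0.    ]), 'ee_pos': array([166.1795, 576.2651, 230.2504]), 'tool_rot': array([ 0.1399,  0.9902, -0.0009, -0.0002]), 'ft_force': array([-0.029 ,  0.0774, -0.3316]), 'torque': array([-0.0526,  0.0331, -0.0143]), 'gripper_force': 0.0, 'width': 85.73181950896023}
```

View pics/side0.png

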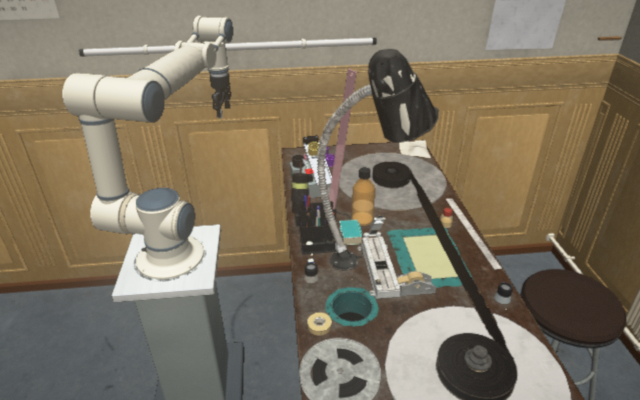

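View pics/top0.png

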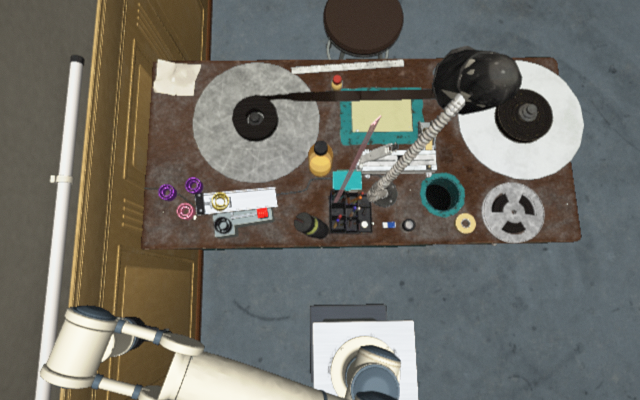

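The top view shows the dispenser at about (235,208), with the chute running from (200,203) down to (277,197) and the red key at (263,213). I see three candidates for the core: yellow ring (220,202) on the chute, black ring (223,226) on the ledge, and purple/pink rings (167,192), (193,186), (185,211) on the table. The beige tape at (465,223) is also ring-shaped. The one at (220,202) fits: it's yellow and on the chute. I'll enlarge to confirm.

```bash
python3 - <<'E'
import cv2,numpy as np
t=cv2.imread("pics/top0.png")[170:245,150:300]; s=cv2.imread("pics/side0.png")[125:260,270:360]
cv2.imwrite("pics/c1.png",cv2.resize(t,None,fx=5,fy=5,interpolation=cv2.INTER_CUBIC))
cv2.imwrite("pics/c2.png",cv2.resize(s,None,fx=4.4,fy=4.4,interpolation=cv2.INTER_CUBIC))
E
```

```text
(no output)
```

View pics/c1.png

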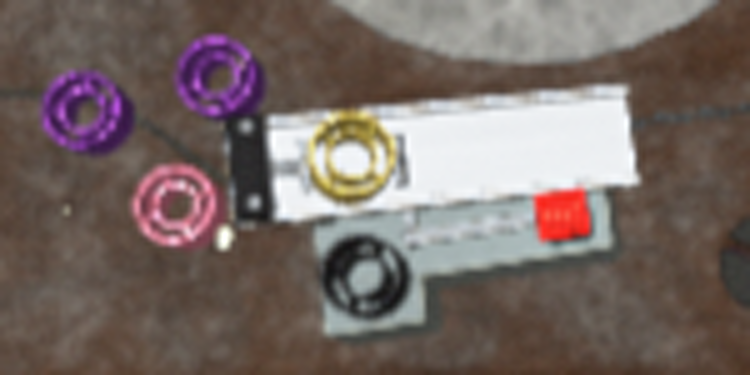

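View pics/c2.png

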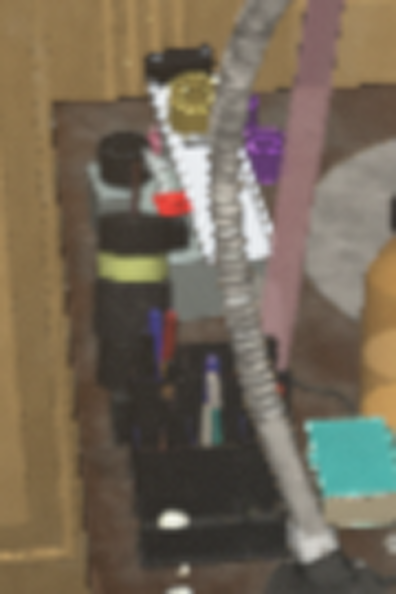

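The crops confirm the yellow core on the chute at top (220,201) and side (313,148), held below the black kicker. The red key is at top ≈(262.5,212.5) and the chute's lower-end corners are at crop (627,87) and (637,184). Next I fit the dispenser's pose.

```bash
cat > h.py <<'E'
import numpy as np,cv2
from rig import bot
np.set_printoptions(precision=2,suppress=True)
C={n:bot.get_calibration(n) for n in("top","side")}
def proj(n,X):
    c=C[n];p=c["intrinsics"]@(c["R"]@np.asarray(X,float)+c["t"]);return p[:2]/p[2]
def frame(p):
    X,Y,a=p;d=np.array([np.cos(a),np.sin(a),0]);z=np.array([0,0,1.])
    c,s=np.cos(np.radians(15)),np.sin(np.radians(15))
    ex=c*d-s*z;ey=np.array([-d[1],d[0],0]);ez=np.cross(ex,ey)
    return np.array([X,Y,105.]),np.c_[ex,ey,ez],d
def cp(p,v):
    o,R,d=frame(p);return o+R@np.array(v,float)
def key(p,z=112):
    o,R,d=frame(p);k=o+70*d-48*R[:,1];k[2]=z;return k
E
python3 - <<'E'
from h import *
from scipy.optimize import least_squares
def cen(n,m,box):
    im=cv2.imread(f"pics/{n}0.png");h=cv2.cvtColor(im,cv2.COLOR_BGR2HSV).astype(int)
    H,S,V=h[...,0],h[...,1],h[...,2]
    k=((H<6)|(H>174))&(S>180)&(V>120) if m=='r' else (H>20)&(H<32)&(S>90)&(V>80)
    x0,y0,x1,y1=box;y,x=np.nonzero(k[y0:y1,x0:x1]);print(n,m,len(x),x.min()+x0,x.max()+x0,y.min()+y0,y.max()+y0)
    return np.array([x.mean()+x0,y.mean()+y0])
kt=cen("top",'r',(245,200,285,225));ks=cen("side",'r',(300,160,320,180))
yt=cen("top",'y',(205,188,235,218))
u=lambda x,y:np.array([150+(x+.5)/5-.5,170+(y+.5)/5-.5])
obs=[("top",kt,lambda p:key(p)),("side",ks,lambda p:key(p,111)),("top",yt,lambda p:cp(p,(-51.5,0,30))),
("top",u(629,86),lambda p:cp(p,(120,31,12))),("top",u(638,185),lambda p:cp(p,(120,-31,12)))]
f=lambda p:np.concatenate([proj(n,g(p))-o for n,o,g in obs])
r=least_squares(f,[500,400,-1.6],x_scale=[1,1,.01]);print(r.x,f(r.x).reshape(-1,2))
p=r.x;np.save("p.npy",p);o,R,d=frame(p)
print(R,key(p),cp(p,(-51.5,0,0)),cp(p,(120,0,0)))
s=bot.read_state();print(s["ee_pos"])
for n in C: print(n,-C[n]["R"].T@C[n]["t"])
E
```

```text
top r 83 257 267 208 217
side r 18 306 311 170 173
top y 123 212 228 192 209
[520.92 384.16  -1.44] [[-0.49 -0.22]
 [-0.46 -1.4 ]
 [ 0.85  0.08]
 [-0.3   0.2 ]
 [ 0.53 -0.35]]
[[ 0.13  0.99  0.03]
 [-0.96  0.13 -0.26]
 [-0.26  0.    0.97]] [482.75 308.35 112.  ] [514.25 433.46 118.33] [536.47 269.3   73.94]
[166.18 576.27 230.25]
top [ 270.44  146.49 1389.03]
side [  367.5  -1244.69  1033.15]
```

```bash
cat >> h.py <<'E'
from scipy.spatial.transform import Rotation as Rn
def target(h,up=5,roll=0,dy=-24):
    p=np.load("p.npy");o,R,d=frame(p)
    k=key(p)-up*d+(48+dy)*R[:,1];k[2]=112+h
    Rt=np.c_[-R[:,0],R[:,1],-R[:,2]]
    return k,Rn.from_matrix(Rt)*Rn.from_rotvec([roll,0,0])
def delta(k,Rt):
    s=bot.read_state();R0=Rn.from_quat(s["tool_rot"])
    print("t",s["clock"],"ee",s["ee_pos"],"F",s["ft_force"],"w",s["width"])
    print("shift/80",R0.inv().apply(k-s["ee_pos"])/80,"turn/.5",(R0.inv()*Rt).as_rotvec()/.5)
E
python3 - <<'E'
from h import *
def tri(a,b):
    A=[];B=[]
    for n,u in(("top",a),("side",b)):
        c=C[n];P=c["intrinsics"]@np.c_[c["R"],c["t"]]
        for i in(0,1):r=u[i]*P[2]-P[i];A.append(r[:3]);B.append(-r[3])
    return np.linalg.lstsq(np.array(A),np.array(B),rcond=None)[0]
print("ruler tip",tri((378,118),(352,72)),"bottle top",tri((301,218),(298,160)),"ruler low",tri((334,198),(334,205)))
print("orange bottle",tri((320,147),(364,170)))
print(target(110)[0]);delta(*target(110))
E
```

```text
ruler tip [589.74  17.59 585.22] bottle top [443.26 185.32 225.75] ruler low [541.68  86.95  95.28]
orange bottle [658.49 129.03 203.29]
[505.86 316.53 222.  ]
t 0.1 ee [166.18 576.27 230.25] F [-0.03  0.08 -0.33] w 85.73181950896023
shift/80 [-4.98 -1.94  0.11] turn/.5 [-0.31  0.47  2.3 ]
```

Request:
apply_moves(series=[-0.4,-0.15,0,0,0,0.2,85,-0.8,-0.3,0,0,0,0.4,85,-1,-0.39,0,0,0,0.6,85])

```text
clock: 0.4
ee_pos: [236.1, 523.0, 230.7]
tool_rot: [0.289, 0.957, -0.001, 0.0]
ft_force: [1.0, -1.8, -0.4]
width: 85.0
gripper_force: 0.0
```

```bash
python3 -c "
from h import *
delta(*target(110))"
```

```text
t 0.4 ee [236.09 522.98 230.66] F [ 0.96 -1.77 -0.36] w 85.02620107612019
shift/80 [-4.24 -0.28  0.11] turn/.5 [-0.22  0.49  1.69]
```

Request:
apply_moves(series=[-0.5,0,0,0,0,0.2,60,-1,-0.1,0,0,0,0.4,34,-1,-0.1,0,0,0,0.6,34])

```text
clock: 0.7
ee_pos: [300.2, 470.9, 230.8]
tool_rot: [0.43, 0.903, -0.001, 0.001]
ft_force: [-0.3, 0.4, -0.1]
width: 43.7
gripper_force: 0.0
```

```bash
python3 -c "
from h import *
delta(*target(110))"
```

```text
t 0.7 ee [300.18 470.85 230.85] F [-0.31  0.36 -0.13] w 43.676995061757324
shift/80 [-3.12  0.78  0.12] turn/.5 [-0.14  0.51  1.09]
```

Request:
apply_moves(series=[-0.5,0.12,0,0,0,0.2,34,-1,0.25,0,0,0,0.4,34,-1,0.25,0,0,0,0.6,34])

```text
clock: 1.0
ee_pos: [366.6, 421.9, 230.4]
tool_rot: [0.56, 0.828, -0.001, 0.001]
ft_force: [-0.2, 0.7, 0.1]
width: 34.1
gripper_force: 0.0
```

```bash
python3 -c "
from h import *
delta(*target(110))"
```

```text
t 1.0 ee [366.57 421.87 230.45] F [-0.22  0.68  0.08] w 34.12075070439986
shift/80 [-1.87  1.13  0.11] turn/.5 [-0.06  0.53  0.49]
```

Request:
apply_moves(series=[-0.45,0.28,0,0,0.15,0.15,34,-0.9,0.56,0,0,0.3,0.3,34,-1,0.6,0,0,0.5,0.49,34,-1,0.6,0,-0.06,0.53,0.49,34])

```text
clock: 1.4
ee_pos: [440.3, 366.2, 229.6]
tool_rot: [0.652, 0.746, 0.086, -0.102]
ft_force: [0.1, -0.4, 0.2]
width: 34.1
gripper_force: 0.0
```

```bash
python3 -c "
from h import *
delta(*target(110))"
```

```text
t 1.4 ee [440.35 366.23 229.59] F [ 0.14 -0.41  0.24] w 34.13471972980662
shift/80 [-0.72  0.73 -0.1 ] turn/.5 [-0.01 -0.01 -0.  ]
```

Request:
apply_moves(series=[-0.36,0.37,-0.05,0,0,0,34,-0.72,0.73,-0.1,0,0,0,34,-0.82,0.73,0.3,0,0,0,34,-0.9,0.73,0.6,0,0,0,34,-0.9,0.73,0.6,0,0,0,34])

```text
clock: 1.9
ee_pos: [502.2, 319.9, 160.3]
tool_rot: [0.65, 0.749, 0.082, -0.103]
ft_force: [0.1, 0.4, -0.4]
width: 34.1
gripper_force: 0.0
```

```bash
python3 -c "
from h import *
delta(*target(20))
for n,(x0,y0,x1,y1),f in(('top',(180,150,320,255),5.7),('side',(250,100,390,205),5.7)):
    im=bot.camera(n)[y0:y1,x0:x1,::-1];cv2.imwrite(f'pics/h_{n}.png',cv2.resize(im,None,fx=f,fy=f,interpolation=cv2.INTER_CUBIC))
s=bot.read_state()
for n in C: print(n,proj(n,s['ee_pos']))
"
```

```text
t 1.9 ee [502.2  319.85 160.3 ] F [ 0.08  0.43 -0.4 ] w 34.105384666170025
shift/80 [-0.14  0.04  0.33] turn/.5 [-0.03 -0.    0.01]
top [255.03 202.61]
side [312.9  155.08]
```

View pics/h_top.png

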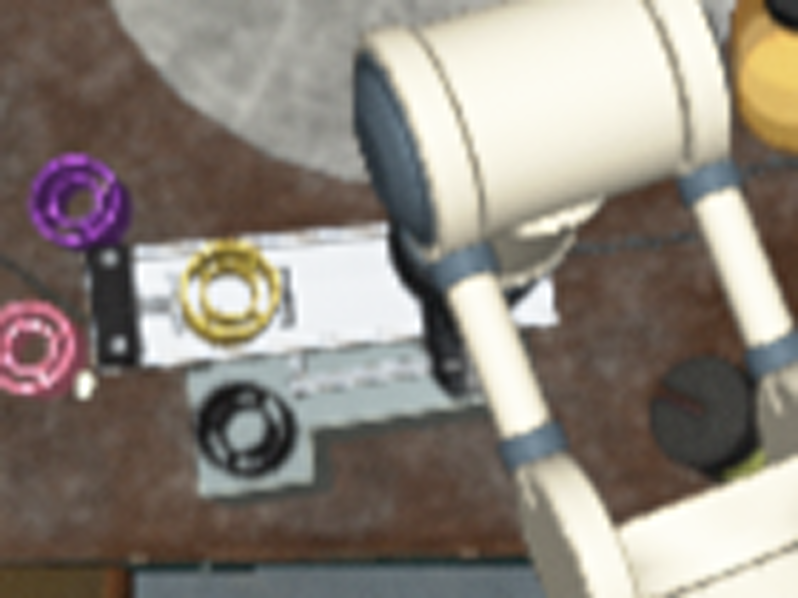

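View pics/h_side.png

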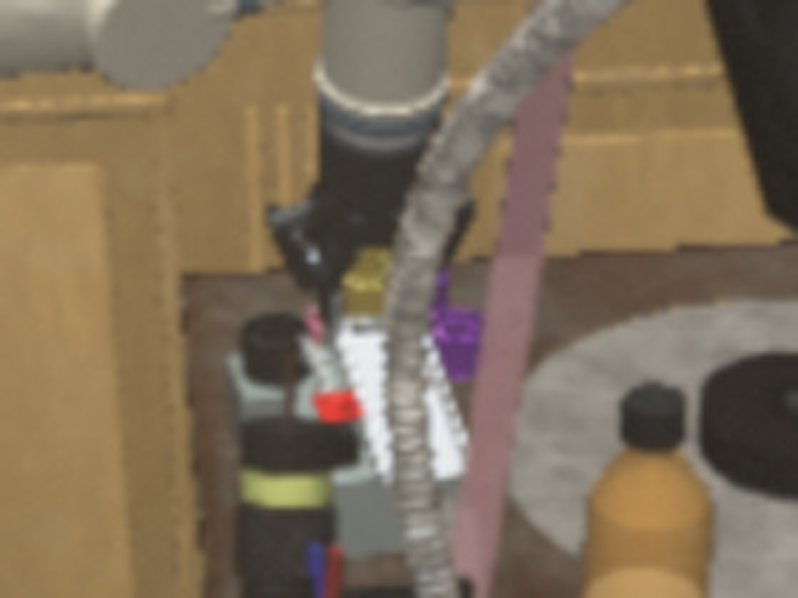

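The top view shows the arm clear of the bottle and bystanders, with the core still behind the gate at crop (230,290). In the side view, the key finger tip at crop (330,320) is in line with the red key at (337,405), and the other finger is over the deck behind the gooseneck. I'll descend now.

Request:
apply_moves(series=[-0.07,0.02,0.16,-0.01,0,0,34,-0.14,0.04,0.33,-0.03,0,0.01,34,-0.15,0.04,0.38,-0.03,0,0.01,34,-0.16,0.04,0.42,-0.03,0,0.01,34,-0.16,0.04,0.42,-0.03,0,0.01,34])

```text
clock: 2.5
ee_pos: [507.5, 318.3, 130.5]
tool_rot: [0.651, 0.747, 0.091, -0.096]
ft_force: [0.8, -0.9, -0.2]
width: 34.1
gripper_force: 0.0
```

```bash
python3 -c "
from h import *
delta(*target(3));delta(*target(-8))"
```

```text
t 2.5 ee [507.53 318.34 130.48] F [ 0.75 -0.94 -0.21] w 34.06430719239041
shift/80 [-0.07 -0.03  0.18] turn/.5 [ 0.02 -0.01  0.01]
t 2.5 ee [507.53 318.34 130.48] F [ 0.75 -0.94 -0.21] w 34.06430719239041
shift/80 [-0.11 -0.03  0.31] turn/.5 [ 0.02 -0.01  0.01]
```

Request:
apply_moves(series=[-0.03,-0.02,0.08,0.01,0,0.01,34,-0.06,-0.03,0.15,0.02,0,0.01,34,-0.07,-0.03,0.18,0.02,0,0.01,34,-0.07,-0.03,0.18,0.02,0,0.01,34,-0.07,-0.03,0.18,0.02,0,0.01,34])

```text
clock: 3.0
ee_pos: [505.5, 316.2, 114.7]
tool_rot: [0.653, 0.746, 0.087, -0.1]
ft_force: [-0.5, -0.5, -0.7]
width: 34.2
gripper_force: 0.0
```

```bash
python3 -c "
from h import *
delta(*target(3));delta(*target(-8))"
```

```text
t 3.0 ee [505.53 316.2  114.68] F [-0.54 -0.54 -0.68] w 34.22238855534555
shift/80 [ 0.  0. -0.] turn/.5 [-0.   -0.01 -0.  ]
t 3.0 ee [505.53 316.2  114.68] F [-0.54 -0.54 -0.68] w 34.22238855534555
shift/80 [-0.03  0.    0.13] turn/.5 [-0.   -0.01 -0.  ]
```

Request:
apply_moves(series=[-0.01,0,0.03,0,0,0,34,-0.02,0,0.06,0,0,0,34,-0.02,0,0.07,0,0,0,34,-0.02,0,0.07,0,0,0,34])

```text
clock: 3.4
ee_pos: [505.8, 316.2, 109.2]
tool_rot: [0.653, 0.746, 0.088, -0.1]
ft_force: [0.8, 0.3, 2.1]
width: 33.8
gripper_force: 1.2
```

Request:
apply_moves(series=[-0.01,0,0.04,0,0,0,34,-0.02,0,0.08,0,0,0,34,-0.03,0,0.11,0,0,0,34,-0.03,0,0.12,0,0,0,34,-0.03,0,0.12,0,0,0,34])

```text
clock: 3.9
ee_pos: [506.0, 316.5, 102.4]
tool_rot: [0.652, 0.746, 0.089, -0.099]
ft_force: [-3.1, -5.5, 16.3]
width: 34.1
gripper_force: 8.6
```

```bash
python3 -c "
from h import *
delta(*target(-8))
ims=[]
for n,(x0,y0,x1,y1) in(('top',(190,180,290,240)),('side',(285,125,345,200))):
    im=bot.camera(n)[y0:y1,x0:x1,::-1];ims.append(cv2.resize(im,None,fx=560/im.shape[0]*(.7 if n=='top' else 1),fy=560/im.shape[0]*(.7 if n=='top' else 1),interpolation=cv2.INTER_CUBIC))
W=np.zeros((560,800,3),np.uint8);a,b=ims
a=cv2.resize(a,(440,264));b=cv2.resize(b,(355,444))
W[:264,:440]=a;W[:444,445:800]=b
cv2.imwrite('pics/p1.png',W[:444])
delta(*target(-8))
"
```

```text
t 3.9 ee [506.02 316.45 102.45] F [-3.11 -5.46 16.25] w 34.08269196699363
shift/80 [ 0.01 -0.   -0.02] turn/.5 [ 0.01 -0.01 -0.  ]
t 4.0 ee [506.04 316.45 102.44] F [-3.54 -5.12 16.58] w 33.90428744966538
shift/80 [ 0.01 -0.   -0.02] turn/.5 [ 0.01 -0.01 -0.  ]
```

View pics/p1.png

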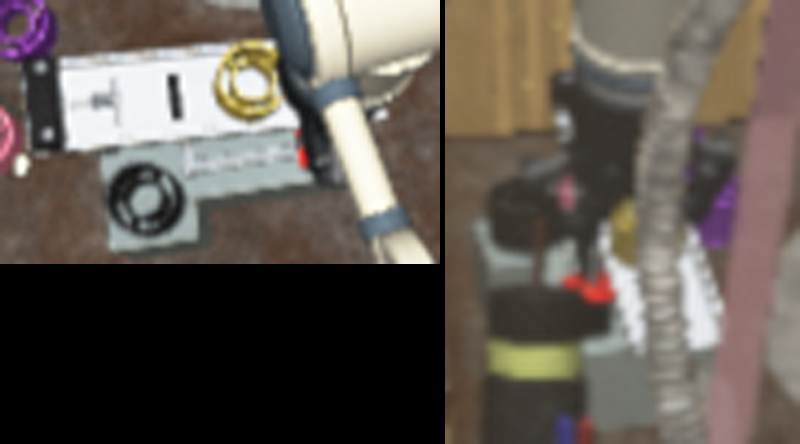

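The picture shows the core at left-panel (248,82), past the gate slot at (177,97) and resting against the finger. The key is down. I'll hold for a moment and check that it stays still.

Request:
apply_moves(series=[0,0,0,0,0,0,34,0,0,0,0,0,0,34,0,0,0,0,0,0,34,0,0,0,0,0,0,34,0,0,0,0,0,0,34])

```text
clock: 4.5
ee_pos: [506.0, 316.4, 102.4]
tool_rot: [0.652, 0.746, 0.089, -0.099]
ft_force: [-5.1, -4.6, 16.7]
width: 34.0
gripper_force: 8.6
```

```bash
python3 -c "
from h import *
p=np.load('p.npy')
from scipy.optimize import least_squares
for i in range(3):
    im=bot.camera('top')[:,:,::-1];h=cv2.cvtColor(np.ascontiguousarray(im),cv2.COLOR_BGR2HSV).astype(int)
    k=((h[...,0]>20)&(h[...,0]<32)&(h[...,1]>90)&(h[...,2]>80))[185:215,230:258]
    y,x=np.nonzero(k);c=np.array([x.mean()+230,y.mean()+185])
    r=least_squares(lambda q:proj('top',cp(p,(q[0],q[1],30)))-c,[20,0]);print(len(x),c,(x.min()+230,x.max()+230,y.min()+185,y.max()+185),r.x)
delta(*target(-8))
"
```

```text
127 [245.91 197.46] (np.int64(239), np.int64(253), np.int64(189), np.int64(206)) [23.59  2.01]
127 [245.81 197.49] (np.int64(239), np.int64(252), np.int64(189), np.int64(206)) [23.27  1.97]
124 [245.82 197.44] (np.int64(239), np.int64(252), np.int64(189), np.int64(206)) [23.32  2.1 ]
t 4.65 ee [506.03 316.45 102.43] F [-4.3  -4.57 16.75] w 33.83661915912273
shift/80 [ 0.01 -0.   -0.02] turn/.5 [ 0.01 -0.01 -0.  ]
```

```bash
python3 -c "
from rig import bot
print(bot.close_job())"
```

```text
the job is handed in; nothing more can be done
None
```

I handed the job in with one finger holding the red key fully down (about 17 N on the wrist) and the other stopping the yellow core, at rest on the chute and wholly past the gate by about 20 mm, at 4.65 s on the clock.

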